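# Level the ratchet rest and lay the chromatography column across

## Task

Raise the ratchet post of the column holder, click by click, until its V rest stands level with the fixed V rest beside it, and let go so that the pawl carries it. Then lay the steel chromatography column gently across both rests so that it lies level in both grooves, its end nuts outside the rests. Leave the other things on the bench where they are.

Things in the scene. Friction and masses are not known exactly. Their poses are not given: they have to be found in the camera images.
- fixture: The column holder, fixed: grey base plate 100 x 200 x 12 mm (x, y, z). Origin: centre of the plate's underside. y runs from the ratchet rest (y = -58 mm) to the fixed rest (y = +58 mm), along both V grooves; z up; its yaw varies. Fixed rest: 30 x 14 mm pillar. Ratchet rest: 16 x 22 mm toothed mast in a grey housing 152 mm high. Each carries the same head on top (see fixed_rest).
- fixed_rest (a point): Centre of the top of the fixed rest's head, 250 mm above the bench, axes as the holder's. Each head is aluminium, 48 mm across the groove (x), 16 mm along it (y), 40 mm high, with flat parallel outer faces and a 90 degree V groove in its top, 36 mm wide, 18 mm deep. The 24 mm tube seated in it has its axis 1 mm below the head's top.
- lift_rest (a point): Centre of the top of the ratchet rest's head (200 mm above the bench on the lowest notch); rises with the ratchet post. Beware: between the holder (right) and the column (left) stands a tall fixed white instrument, 470 mm high; its front corners are at about x 0.57, y -0.12 and x 0.64, y 0.17 m. Pass it on the near side with arm and gripper, at x below about 0.45.
- mast (a joint): Height of the ratchet post, m: 0 on the lowest notch, notches every 10 mm up to 70 mm (stop at 76); starts on one of the lowest three. Lift by its head with 5 to 12 N: the spring pawl clicks in within 1 mm above each notch's height; let go, the post drops to the last notch passed and stays. It cannot be pushed down. At 50 mm the rests are level.
- pawl (a joint): Angle of the spring pawl, rad: about 0 when it sits in a notch, swinging to about 0.13 and snapping back at each click. Holding its tab down (to beyond 0.2) frees the post, which then sinks to the bottom: only needed if it was raised too far.
- pawl_tab (a point): Top of the pawl's steel thumb tab, 24 x 24 mm, in front of the housing (holder's -x side), 107 mm above the bench and 72 mm from the mast's axis; pressed down with about 3 to 4 N.
- tube: The chromatography column, loose: straight steel tube 24 mm in diameter, 160 mm long between two hexagonal dark steel end nuts (32 mm across flats, 20 mm long; 212 mm over all), 0.3 to 0.5 kg. Origin: its centre, on its axis; y along the tube, both ends alike. It starts lying on the bench on its nuts, axis 16 mm up.
- timer: Small white bench timer 50 x 62 x 18 mm, loose, a bystander. Origin: centre of its underside.
- tape: Roll of tape, 62 mm across, 18 mm high, loose, a bystander. Origin: centre of its underside.

How it is judged:
By the outcome, as a careful person would: the job done as asked, in the order asked, and still so for the second after the job is handed in, with the robot touching nothing.
It also fails if it takes over 64 s, if anything falls off the work surface, if the arm or the gripper's body presses on something with over 40 N, if the wrist force passes 120 N, or if a joint passes its speed limit or range.

## Robot

A 6-joint arm with a two-finger parallel gripper is mounted at the origin on a cart in front of the work surface, level with it; the furniture and walls round the work are solid. World frame = base frame: x ahead of the robot, y to its left, z up, the work surface at z = 0. Lengths are in m, angles in rad, forces in N, time in s.
With the tool pointing down it reaches from about 0.275 to 0.975 m from the base axis. Payload 8.4 kg.
Tool frame: the origin (TCP) lies at the very end of the fingers, on their centre line; the grasp point (between the pads) lies 19 mm behind it (arm.grip_point_offset is the distance from the TCP to the grasp point, in m); z points along the fingers, y is the line along which they close (so a half turn about z gives the same grasp; the last joint's range is limited). The gripper opens to 92 mm and grips with 3 to 60 N. Pads are 20 mm wide; open, the fingers measure 128 mm over their backs; the gripper's body (75 mm by 189 mm) begins 69 mm behind the grasp point.
Start: joints at [-1.274, 0.353, 1.633, -0, 1.155, -0.002], TCP at [0.184, -0.597, 0.215] pointing down, gripper open.
Joint ranges: [-2.63, 2.63], [-0.92, 2.1], [0.06, 2.66], [-1.3, 4.44], [0, 2.69], [-3.02, 3.02]. Speed limits (rad/s): [2.22, 2.22, 2.79, 3.14, 3.14, 3.14].

## Interface

Orientations are given as a unit quaternion [x, y, z, w].
In Python, from cell import read_state, cams, workorder, arm gives the robot as it stands.
- The arm moves only by the shell command python3 -m handwheel 'ROWS' [FORCE]. ROWS is a JSON object of lists of equal length, an entry for each row: "travel": the shift along the tool's x, y, z in mm, a list of three; "turn": the turn, a rotation vector about the tool's x, y, z in rad, a list of three; "jaw": the finger opening in mm, from 0 to 91.9. A call has 1 to 8 rows; each row shifts and turns the commanded pose from where the row before left it, along the tool's axes as they then stand; what a row does not reach is not made up. A row lasts 1/8 s, in which the tool goes at most 62.5 mm and 10.7 degrees, less where a joint would pass 70% of its speed; a pose out of reach is approached as far as the arm can. A call is refused whole if a number of a shift passes 62.5 or a number of a turn 0.188, either way. A call with a gripper value outside its range is refused whole. The fingers move at their own pace and stop on an object; FORCE is the grip in N (left out, the last holds). Time passes only in rows, so rows that do not move let the fingers close. It gives the time, the measured TCP pose, the force, the opening and the grip force at its end, in the units of the state.
- read_state(): the state, without advancing time (a new reading comes with each control period).
- cams.read_camera(name): name is "scene" or "top"; returns the picture (400x640x3 uint8, blue, green, red); there is no depth.
- cams.camera_params(name): a dict with "camera_matrix" (3x3 intrinsics, pixels), "origin" and "attitude" of the camera in the world. Camera axes: x right, y down, z forward; pixel columns grow to the right and rows downward; lengths in m; the calibration is good to about 2 mm. A picture is of the moment at which its call begins. camera_params takes no time and is no camera call.
- workorder.sign_off(): hands the job in; it is judged then, once.
The state is a dict: "t": time; "joint_pos": joint angles; "joint_vel": joint speeds; "joint_efforts": joint torques, N m; "eef_pos": TCP position; "tcp_rot": TCP orientation; "contact_force": force on the tool from outside, world axes, zero at the start; "ft_torque": the same for the moment, N m; "grip_width": opening from 0.0 (shut) to 1.0 (fully open); "gripper_force": force on a finger pad.
Only numpy, scipy, OpenCV 4.12 (cv2) and the standard library are available. Lean on these libraries where they do the work, as an engineer would, in place of code of your own. Each camera call takes 0.05 s, during which the arm holds its last target. There are 200 camera calls.

## Working session

There is one attempt and no reset: what is moved stays moved. The work goes in short steps, Python scripts to look and compute and a shell command to move; the robot and the scene stay as the last step left them, time stands still between calls to the robot, and variables do not carry over. Pictures are saved under pics/ and viewed, at most 10 in all, crops included, and the job is handed in when it is done.

```bash
ls; mkdir -p pics; python3 - <<'E'
from cell import read_state,cams,arm
import cv2
for n in("scene","top"):
    cv2.imwrite(f"pics/{n}0.png",cams.read_camera(n)); print(n,cams.camera_params(n))
print(read_state()); print([a for a in dir(arm) if a[0]!='_'])
E
```

```text
pics
scene {'camera_matrix': array([[366.52410502,   0.        , 307.7030989 ],
       [  0.        , 366.52410502, 199.73134907],
       [  0.        ,   0.        ,   1.        ]]), 'origin': array([-0.16688716,  0.56625796,  0.730048  ]), 'attitude': array([-0.37004545,  0.79131089, -0.44317551,  0.20121855])}
top {'camera_matrix': array([[427.59349423,   0.        , 325.02449039],
       [  0.        , 427.59349423, 203.73228844],
       [  0.        ,   0.        ,   1.        ]]), 'origin': array([ 0.26164347, -0.0358084 ,  1.38743561]), 'attitude': array([-0.68937975,  0.71638156, -0.07531316,  0.07668729])}
{'t': 0.1, 'joint_pos': array([-1.27438651e+00,  3.53580071e-01,  1.63403863e+00, -5.07251714e-05,
        1.15519857e+00, -2.39357046e-03]), 'joint_vel': array([-0.00065161, -0.00273886, -0.00127657,  0.00128862,  0.00310043,
        0.00101435]), 'joint_efforts': array([ 1.23818161e-03, -5.94905806e+01, -3.34929478e+01,  6.99913502e-02,
        1.83165504e-02, -1.45392119e-05]), 'eef_pos': array([ 0.18384639, -0.59689367,  0.21394707]), 'tcp_rot': array([ 9.88858598e-01,  1.48856632e-01, -1.12637544e-04, -6.02305921e-04]), 'contact_force': array([ 0.14017025,  0.15745761, -0.38101827]), 'ft_torque': array([0.01680601, 0.03960312, 0.03251071]), 'gripper_force': 0.0, 'grip_width': 0.9993194767205003}
['IKError', 'grip_point_offset']
```

View pics/scene0.png

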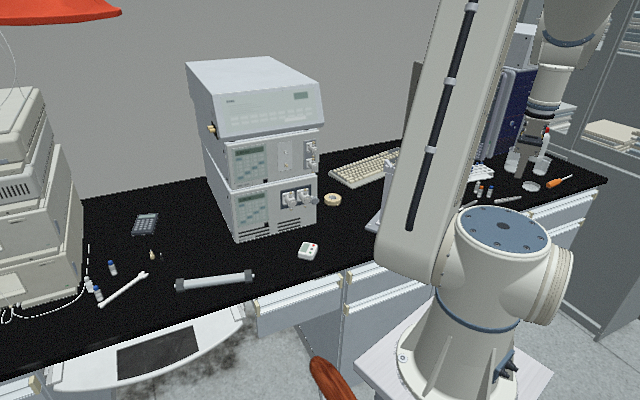

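View pics/top0.png

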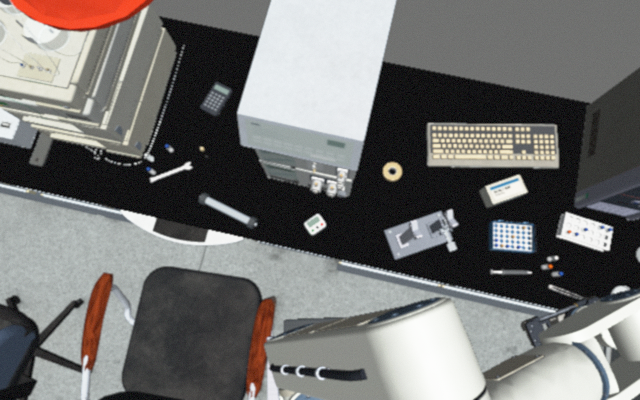

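The scene view shows the tube at about (178,284)–(254,276), with the holder hidden behind the arm. The top view shows the tube from (203,196) to (253,226) and the holder at about (420,233). Next I'll enlarge those two areas of the top view.

```bash
cat > h.py <<'E'
import numpy as np,cv2
from scipy.spatial.transform import Rotation as R
from cell import read_state,cams
def ray(n,u,v,z):
    p=cams.camera_params(n);d=R.from_quat(p['attitude']).apply(np.linalg.solve(p['camera_matrix'],[u,v,1]))
    o=np.array(p['origin']);return o+d*(z-o[2])/d[2]
def proj(n,P):
    p=cams.camera_params(n);c=R.from_quat(p['attitude']).inv().apply(np.atleast_2d(P)-p['origin'])
    q=c@p['camera_matrix'].T;return q[:,:2]/q[:,2:]
E
python3 - <<'E'
import cv2,numpy as np
i=cv2.imread('pics/top0.png')
f=lambda x,y,w,h,s:cv2.resize(i[y:y+h,x:x+w],None,fx=s,fy=s,interpolation=cv2.INTER_CUBIC)
a=f(375,195,100,75,8);cv2.imwrite('pics/c1.png',a)
cv2.imwrite('pics/c2.png',f(190,185,80,50,10))
E
```

```text
(no output)
```

View pics/c1.png

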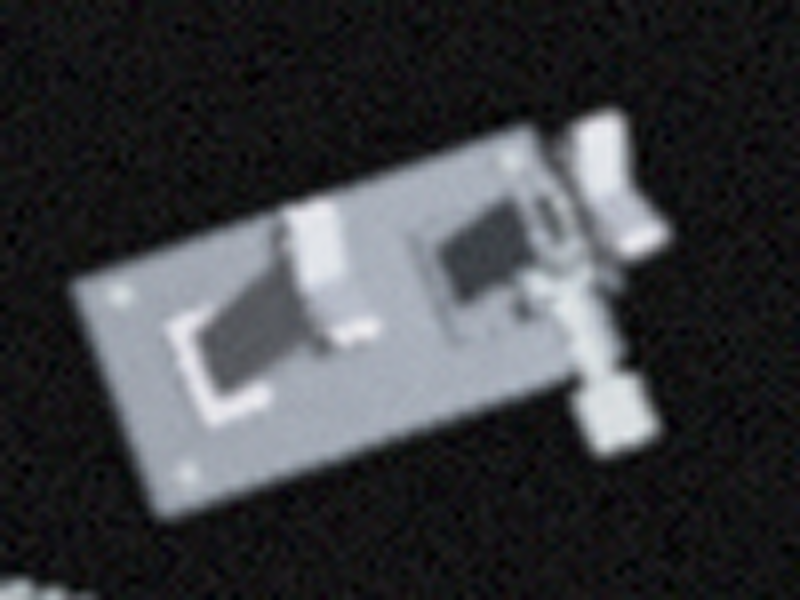

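View pics/c2.png

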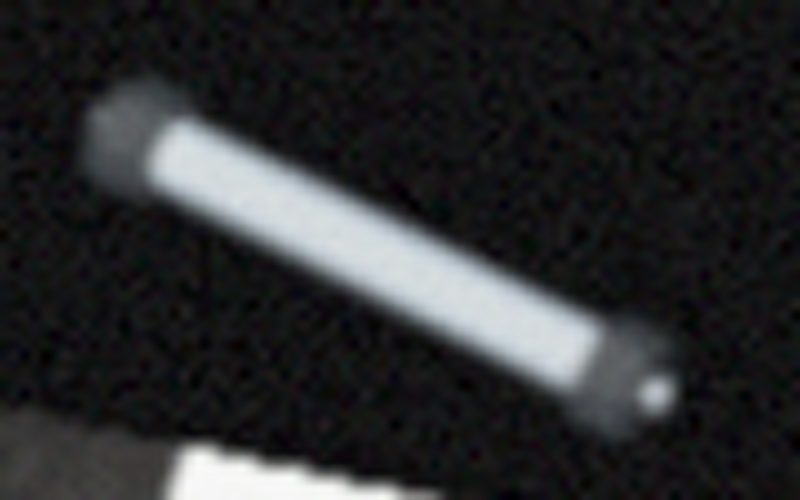

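Crop 1 shows the plate corners at (70,285), (530,125) and (162,520), the fixed head from about (312,205) to (355,335), the lift head from (600,112) to (645,245), and the pawl tab at (617,415). Crop 2 shows the bare tube ending at about (165,152) and (585,358).

```bash
python3 - <<'E'
from h import *
from scipy.optimize import least_squares
c=lambda X,Y:(375+(X+.5)/8-.5,195+(Y+.5)/8-.5)
t=lambda X,Y:(190+(X+.5)/10-.5,185+(Y+.5)/10-.5)
obs=[c(70,285),c(530,125),c(162,520),c(617,415)]
for o in obs[:3]: print(ray('top',*o,.012).round(4))
mod=[(.05,.1,.012),(.05,-.1,.012),(-.05,.1,.012),(-.072,-.058,.107)]
def W(p,M): return np.c_[R.from_euler('z',p[2]).apply(np.array(M))+[p[0],p[1],0]]
f=lambda p:(proj('top',W(p,mod))-obs).ravel()
s=least_squares(f,[.2,-.3,0]);print('fixture',s.x.round(4),np.degrees(s.x[2]),'resid',s.fun.round(2))
inv=lambda q:((q-[375,195]+.5)*8-.5).round()
P=[(x,58+y,.25) for x in(-.024,.024) for y in(-8,8)];P=[(a,b/1000,z) for a,b,z in P]
print('fixed head crop px',inv(proj('top',W(s.x,P))).tolist())
for h in(0,.01,.02):
    Q=[(a,b-.116,.2+h) for a,b,z in P];print(h,inv(proj('top',W(s.x,Q))).tolist())
print('rests',W(s.x,[(0,.058,.25),(0,-.058,.2)]).round(4))
a=ray('top',*t(165,152),.02);b=ray('top',*t(585,358),.02);d=b-a
print('tube',a,b,np.linalg.norm(d),((a+b)/2).round(4),np.degrees(np.arctan2(d[1],d[0])))
print(R.from_quat(read_state()['tcp_rot']).as_matrix().round(3))
E
```

```text
[ 0.4673 -0.2246  0.012 ]
[ 0.5261 -0.4171  0.012 ]
[ 0.3712 -0.255   0.012 ]
fixture [ 0.4485 -0.3358  0.2973] 17.033066655107785 resid [ 0.29  0.09 -0.1   0.16 -0.05 -0.06 -0.14 -0.16]
fixed head crop px [[382.0, 335.0], [338.0, 351.0], [329.0, 201.0], [285.0, 217.0]]
0 [[659.0, 246.0], [617.0, 261.0], [606.0, 120.0], [564.0, 134.0]]
0.01 [[667.0, 242.0], [625.0, 257.0], [614.0, 114.0], [571.0, 129.0]]
0.02 [[676.0, 237.0], [633.0, 252.0], [622.0, 108.0], [579.0, 123.0]]
rests [[ 0.4315 -0.2804  0.25  ]
 [ 0.4655 -0.3913  0.2   ]]
tube [0.58945456 0.3512995  0.02      ] [0.51532981 0.21318854 0.02      ] 0.15674538781647987 [0.5524 0.2822 0.02  ] -118.22264669251149
[[ 0.956  0.294 -0.   ]
 [ 0.294 -0.956  0.001]
 [-0.    -0.001 -1.   ]]
```

```bash
cat > st.py <<'E'
from h import *
s=read_state();M=R.from_quat(s['tcp_rot']).as_matrix()
print('t',s['t'],'p',s['eef_pos'].round(4),'yaw_y',np.degrees(np.arctan2(M[1,1],M[0,1])).round(2),'z',M[:,2].round(3),'F',s['contact_force'].round(1),'w',(s['grip_width']*92).round(1),s['gripper_force'],'q6',s['joint_pos'][5].round(2))
import sys
if len(sys.argv)>2:
    d=np.array([float(sys.argv[1]),float(sys.argv[2]),float(sys.argv[3])])-s['eef_pos'];print('tool delta mm',(M.T@d*1000).round(1))
    if len(sys.argv)>4: print('turn z',-np.radians(float(sys.argv[4])-np.degrees(np.arctan2(M[1,1],M[0,1]))).round(4))
E
python3 -m handwheel '{"travel":[[0,0,-30],[0,0,-30],[40,-14,0],[40,-14,0],[40,-14,0],[40,-14,0],[40,-14,0],[40,-14,0]],"turn":[[0,0,0],[0,0,0],[0,0,0],[0,0,0],[0,0,0],[0,0,0],[0,0,0],[0,0,0]],"jaw":[91,91,91,91,91,91,91,91]}'
python3 -m handwheel '{"travel":[[40,-14,0],[40,-14,0],[0,0,0]],"turn":[[0,0,0],[0,0,0],[0,0,0]],"jaw":[91,91,91]}'
python3 -m handwheel '{"travel":[[0,0,0],[0,0,0],[0,0,0],[0,0,0],[0,0,0],[0,0,0],[0,0,0],[0,0,0]],"turn":[[0,0,-0.174],[0,0,-0.174],[0,0,-0.174],[0,0,-0.174],[0,0,-0.174],[0,0,-0.174],[0,0,-0.174],[0,0,-0.174]],"jaw":[91,91,91,91,91,91,91,91]}'
python3 -m handwheel '{"travel":[[0,0,0],[0,0,0]],"turn":[[0,0,-0.174],[0,0,0]],"jaw":[91,91]}'
python3 st.py 0.4655 -0.3913 0.275 17.03
```

```text
t: 1.1
eef_pos: [0.3895, -0.4453, 0.2743]
tcp_rot: [0.989, 0.149, -0.0, -0.0]
contact_force: [0.4, -0.7, -0.1]
grip_width: 0.989
gripper_force: 0.0
t: 1.48
eef_pos: [0.4585, -0.3943, 0.2741]
tcp_rot: [0.989, 0.15, -0.0, -0.0]
contact_force: [-0.0, -0.0, 0.6]
grip_width: 0.99
gripper_force: 0.0
t: 2.48
eef_pos: [0.4557, -0.3967, 0.2743]
tcp_rot: [0.662, 0.75, -0.0, -0.0]
contact_force: [-0.2, 0.9, -1.1]
grip_width: 0.993
gripper_force: 0.0
t: 2.72
eef_pos: [0.4559, -0.3966, 0.2743]
tcp_rot: [0.597, 0.802, -0.0, -0.0]
contact_force: [0.1, -0.4, 0.4]
grip_width: 0.991
gripper_force: 0.0Traceback (most recent call last):
  File "st.py", line 3, in <module>
    print('t',s['t'],'p',s['eef_pos'].round(4),'yaw_y',np.degrees(np.arctan2(M[1,1],M[0,1])).round(2),'z',M[:,2].round(3),'F',s['contact_force'].round(1),'w',(s['grip_width']*92).round(1),s['gripper_force'],'q6',s['joint_pos'][5].round(2))
                                                                                                                                                              ^^^^^^^^^^^^^^^^^^^^^^^^^^
AttributeError: 'float' object has no attribute 'round'
```

```bash
sed -i "s/(s\['grip_width'\]\*92).round(1)/round(s['grip_width']*92,1)/" st.py
python3 st.py 0.4655 -0.3913 0.275 17.03
python3 - <<'E'
from h import *
a=cams.read_camera('scene')[60:230,430:640];b=cams.read_camera('top')[185:275,365:485]
cv2.imwrite('pics/d.png',np.hstack([cv2.resize(a,(560,453),interpolation=2)[:,220:520],cv2.resize(b,(480,360),interpolation=2)[:360]if 0 else cv2.resize(b,(500,453),interpolation=2)]))
E
```

```text
t 2.725 p [ 0.4559 -0.3966  0.2743] yaw_y 16.74 z [-0.001  0.    -1.   ] F [ 0.1 -0.4  0.4] w 91.2 0.0 q6 -1.01
tool delta mm [ 2.3 10.8 -0.7]
turn z -0.0051
```

View pics/d.png

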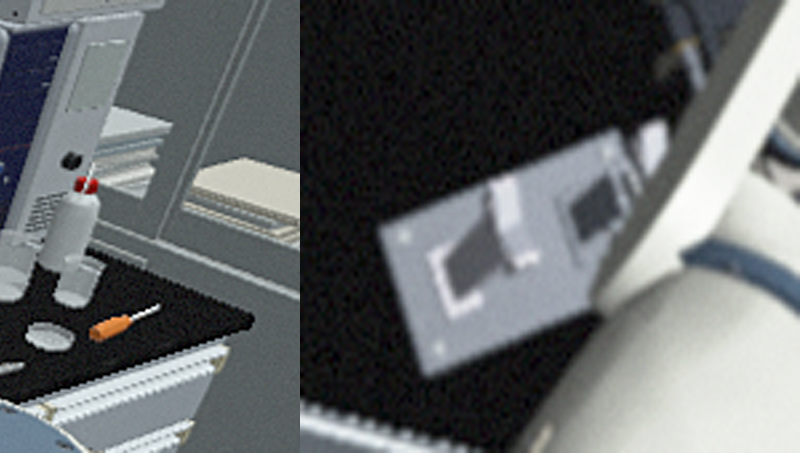

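The fixed head is at about (505,225) and only the top of the lift head shows, because the arm hides the rest. I'll go down using the fitted model.

```bash

python3 -m handwheel '{"travel":[[2,11,0],[0,0,20],[0,0,20],[0,0,20],[0,0,20],[0,0,16],[0,0,0]],"turn":[[0,0,-0.005],[0,0,0],[0,0,0],[0,0,0],[0,0,0],[0,0,0],[0,0,0]],"jaw":[91,91,91,91,91,91,91]}'
python3 st.py 0.4655 -0.3913 0.178 17.03
```

```text
t: 3.7
eef_pos: [0.4665, -0.3903, 0.1774]
tcp_rot: [0.594, 0.804, 0.0, -0.001]
contact_force: [0.1, 0.8, -0.0]
grip_width: 0.991
gripper_force: 0.0
t 3.7 p [ 0.4665 -0.3903  0.1774] yaw_y 17.11 z [-0.002  0.001 -1.   ] F [ 0.1  0.8 -0. ] w 91.2 0.0 q6 -1.0
tool delta mm [-0.6 -1.2 -0.6]
turn z 0.0014
```

```bash

python3 -m handwheel '{"travel":[[0,0,0],[0,0,0],[0,0,0],[0,0,0],[0,0,0],[0,0,0],[0,0,0],[0,0,0]],"turn":[[0,0,0],[0,0,0],[0,0,0],[0,0,0],[0,0,0],[0,0,0],[0,0,0],[0,0,0]],"jaw":[70,60,52,48,44,40,40,40]}' 15
python3 -m handwheel '{"travel":[[0,0,0],[0,0,0]],"turn":[[0,0,0],[0,0,0]],"jaw":[40,40]}' 30
python3 st.py
```

```text
t: 4.7
eef_pos: [0.467, -0.391, 0.1787]
tcp_rot: [0.594, 0.805, 0.0, 0.0]
contact_force: [1.9, 1.3, 1.1]
grip_width: 0.524
gripper_force: 15.0
t: 4.95
eef_pos: [0.467, -0.391, 0.1787]
tcp_rot: [0.594, 0.805, 0.0, 0.0]
contact_force: [2.9, 0.7, 1.7]
grip_width: 0.52
gripper_force: 30.0
t 4.95 p [ 0.467  -0.391   0.1787] yaw_y 17.13 z [ 0. -0. -1.] F [2.9 0.7 1.7] w 47.8 30.00053733587265 q6 -1.0
```

```bash

python3 -m handwheel '{"travel":[[0,0,-2],[0,0,-2],[0,0,-2],[0,0,-2],[0,0,-2],[0,0,-2]],"turn":[[0,0,0],[0,0,0],[0,0,0],[0,0,0],[0,0,0],[0,0,0]],"jaw":[40,40,40,40,40,40]}' 40
python3 -m handwheel '{"travel":[[0,0,-3],[0,0,-3],[0,0,-3],[0,0,-3],[0,0,-3],[0,0,-3],[0,0,-3],[0,0,0]],"turn":[[0,0,0],[0,0,0],[0,0,0],[0,0,0],[0,0,0],[0,0,0],[0,0,0],[0,0,0]],"jaw":[40,40,40,40,40,40,40,40]}' 40
python3 st.py
python3 - <<'E'
from h import *
cv2.imwrite('pics/e.png',cv2.resize(cams.read_camera('scene')[40:280,340:640],(750,600),interpolation=2))
E
```

```text
t: 5.7
eef_pos: [0.467, -0.391, 0.1904]
tcp_rot: [0.594, 0.805, 0.0, 0.0]
contact_force: [5.4, -0.7, -6.9]
grip_width: 0.522
gripper_force: 40.0
t: 6.7
eef_pos: [0.4669, -0.391, 0.2116]
tcp_rot: [0.594, 0.805, 0.0, 0.0]
contact_force: [5.5, -1.2, -4.6]
grip_width: 0.519
gripper_force: 40.0
t 6.7 p [ 0.4669 -0.391   0.2116] yaw_y 17.13 z [ 0. -0. -1.] F [ 5.5 -1.2 -4.6] w 47.7 40.00030428171158 q6 -1.0
```

View pics/e.png

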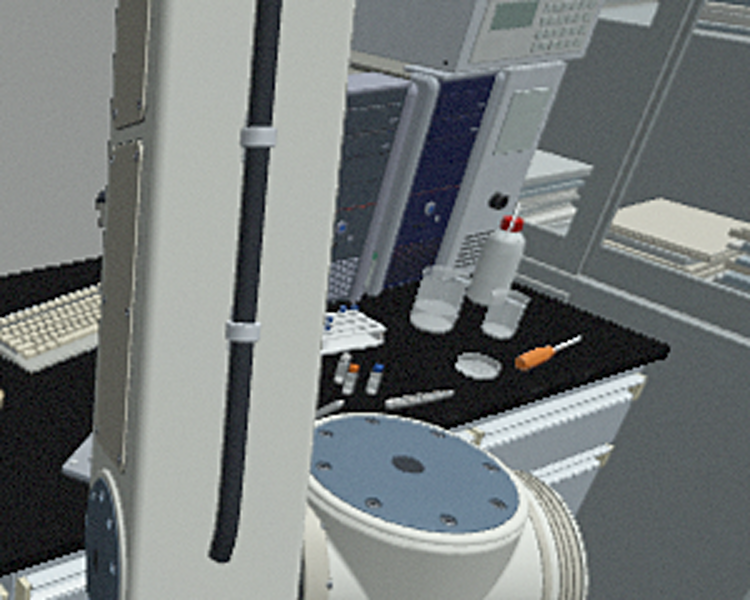

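The upper arm hides the holder in the scene view. The grip held, with 32.9 mm of travel. I'll let go, rise, and move towards the column on the near side, checking the level on the way.

```bash

python3 -m handwheel '{"travel":[[0,0,1],[0,0,1],[0,0,0],[0,0,0],[0,0,0],[0,0,0],[0,0,0],[0,0,0]],"turn":[[0,0,0],[0,0,0],[0,0,0],[0,0,0],[0,0,0],[0,0,0],[0,0,0],[0,0,0]],"jaw":[40,40,48,52,60,75,91,91]}'
python3 -m handwheel '{"travel":[[0,0,-25],[0,0,-25],[0,0,-25],[0,0,-25],[26,-5,0],[26,-5,0],[26,-5,0],[26,-5,0]],"turn":[[0,0,0],[0,0,0],[0,0,0],[0,0,0],[0,0,0],[0,0,0],[0,0,0],[0,0,0]],"jaw":[91,91,91,91,91,91,91,91]}'
python3 -m handwheel '{"travel":[[26,-5,0],[26,-5,0],[26,-5,0],[26,-5,0],[40,13,0],[40,13,0],[40,13,0],[40,13,0]],"turn":[[0,0,0],[0,0,0],[0,0,0],[0,0,0],[0,0,0],[0,0,0],[0,0,0],[0,0,0]],"jaw":[91,91,91,91,91,91,91,91]}'
python3 -m handwheel '{"travel":[[40,13,0],[40,13,0],[40,13,0],[40,13,0],[0,0,0]],"turn":[[0,0,0],[0,0,0],[0,0,0],[0,0,0],[0,0,0]],"jaw":[91,91,91,91,91]}'
python3 -m handwheel '{"travel":[[0,0,0],[0,0,0],[0,0,0],[0,0,0],[0,0,0],[0,0,0]],"turn":[[0,0,0.158],[0,0,0.158],[0,0,0.158],[0,0,0.158],[0,0,0.158],[0,0,0]],"jaw":[91,91,91,91,91,91]}'
python3 st.py 0.5524 0.2822 0.15 -28.22
python3 - <<'E'
from h import *
s=cams.read_camera('scene');t=cams.read_camera('top');cv2.imwrite('pics/s1.png',s);cv2.imwrite('pics/t1.png',t)
r=lambda n,P:proj(n,P)[0].round(1)
def F(x,y,z): 
    return (R.from_euler('z',.2973).apply([x,y,z])+[.4485,-.3358,0])
print('scene px fixed',r('scene',F(0,.058,.25)),'lift50',r('scene',F(0,-.058,.25)),'lift40',r('scene',F(0,-.058,.24)))
u,v=r('scene',F(0,0,.23)).astype(int);u=min(u,565);cv2.imwrite('pics/f.png',np.hstack([cv2.resize(s[max(v-40,0):v+35,u-50:u+50],(400,300),interpolation=2),cv2.resize(t[195:270,375:475],(400,300),interpolation=2)])); print(u,v)
E
```

```text
t: 7.75
eef_pos: [0.4667, -0.391, 0.2096]
tcp_rot: [0.594, 0.805, -0.0, -0.0]
contact_force: [-0.7, -0.1, -0.4]
grip_width: 0.956
gripper_force: 0.0
t: 8.75
eef_pos: [0.4165, -0.2968, 0.3096]
tcp_rot: [0.594, 0.805, -0.0, 0.0]
contact_force: [0.3, 0.1, -0.2]
grip_width: 0.991
gripper_force: 0.0
t: 9.75
eef_pos: [0.3697, -0.0345, 0.3098]
tcp_rot: [0.594, 0.804, 0.0, 0.0]
contact_force: [0.8, 0.7, -0.2]
grip_width: 0.99
gripper_force: 0.0
t: 10.38
eef_pos: [0.3722, 0.1345, 0.3096]
tcp_rot: [0.592, 0.806, 0.0, -0.0]
contact_force: [-0.2, -1.0, -0.5]
grip_width: 0.995
gripper_force: 0.0
t: 11.12
eef_pos: [0.3724, 0.1316, 0.3097]
tcp_rot: [0.858, 0.514, -0.0, 0.0]
contact_force: [0.4, 0.4, 0.6]
grip_width: 0.99
gripper_force: 0.0
t 11.125 p [0.3724 0.1316 0.3097] yaw_y -28.11 z [ 0. -0. -1.] F [0.4 0.4 0.6] w 91.1 0.0 q6 0.83
tool delta mm [217.7  87.8 159.6]
turn z 0.0019
scene px fixed [392.5 160.8] lift50 [405.9 147.8] lift40 [405.5 150.7]
398 159
```

View pics/f.png

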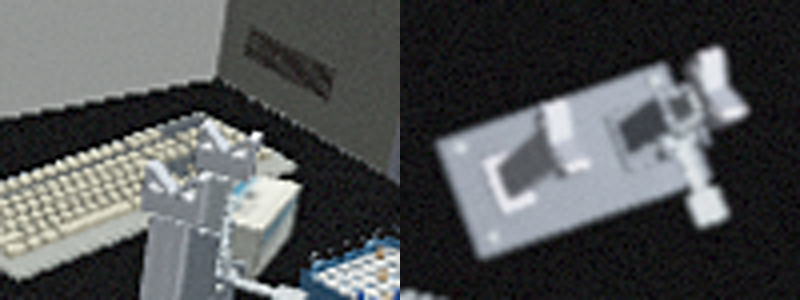

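The scene view shows both heads clearly, fixed at about (180,185) and lift at (230,145). I'll overlay the predicted outlines to tell the notches apart.

```bash
python3 - <<'E'
from h import *
s=cv2.imread('pics/s1.png')
F=lambda P:R.from_euler('z',.2973).apply(P)+[.4485,-.3358,0]
prof=np.array([(-.024,0),(-.018,0),(0,-.018),(.018,0),(.024,0),(.024,-.04),(-.024,-.04),(-.024,0)])
x0,y0,k=380,135,13;out=[]
for m in(.04,.05):
    im=cv2.resize(s[y0:y0+45,x0:x0+30],None,fx=k,fy=k,interpolation=2)
    for yc,z,c in((.058,.25,(0,255,0)),(-.058,.2+m,(0,0,255))):
        for y in(yc+.008,):
            q=proj('scene',F(np.c_[prof[:,0],np.full(8,y),z+prof[:,1]]))
            cv2.polylines(im,[(((q-[x0,y0])+.5)*k-.5).round().astype(int)],False,c,1)
    out.append(im)
cv2.imwrite('pics/g.png',np.hstack(out))
E
```

```text
(no output)
```

View pics/g.png

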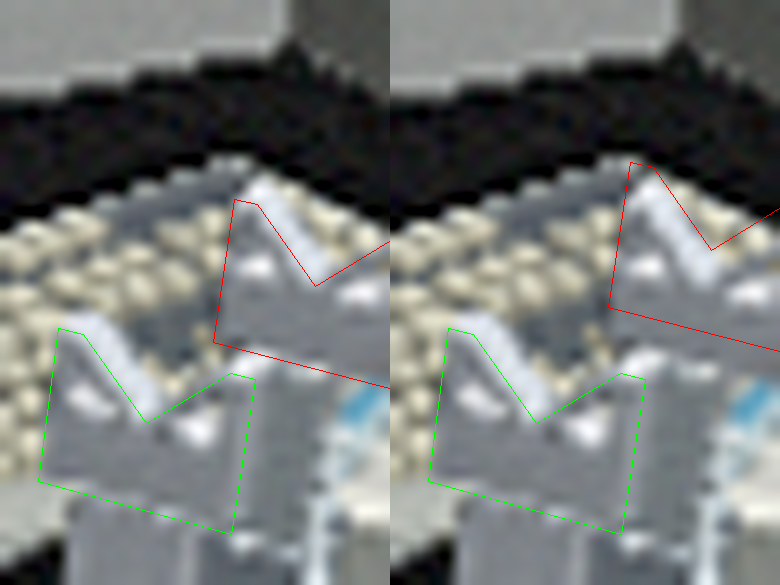

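The mast = 40 mm overlay (left) matches: the lit groove face sits against the red line just as it does on the fixed head. So the post started on notch 10 and needs one more click. I'll go back for it.

```bash

python3 -m handwheel '{"travel":[[0,0,0],[0,0,0],[0,0,0],[0,0,0],[0,0,0],[0,0,0]],"turn":[[0,0,-0.158],[0,0,-0.158],[0,0,-0.158],[0,0,-0.158],[0,0,-0.158],[0,0,0]],"jaw":[91,91,91,91,91,91]}'
python3 -m handwheel '{"travel":[[-40,-13,0],[-40,-13,0],[-40,-13,0],[-40,-13,0],[-40,-13,0],[-40,-13,0],[-40,-13,0],[-40,-13,0]],"turn":[[0,0,0],[0,0,0],[0,0,0],[0,0,0],[0,0,0],[0,0,0],[0,0,0],[0,0,0]],"jaw":[91,91,91,91,91,91,91,91]}'
python3 -m handwheel '{"travel":[[-26,5,0],[-26,5,0],[-26,5,0],[-26,5,0],[-26,5,0],[-26,5,0],[-26,5,0],[-26,5,0]],"turn":[[0,0,0],[0,0,0],[0,0,0],[0,0,0],[0,0,0],[0,0,0],[0,0,0],[0,0,0]],"jaw":[91,91,91,91,91,91,91,91]}'
python3 -m handwheel '{"travel":[[0,0,0]],"turn":[[0,0,0]],"jaw":[91]}' >/dev/null
python3 st.py 0.467 -0.391 0.203 17.03
```

```text
t: 11.98
eef_pos: [0.3724, 0.1323, 0.3096]
tcp_rot: [0.593, 0.805, -0.0, 0.0]
contact_force: [0.4, -0.5, 0.4]
grip_width: 0.99
gripper_force: 0.0
t: 12.98
eef_pos: [0.367, -0.2056, 0.3097]
tcp_rot: [0.595, 0.804, 0.0, 0.0]
contact_force: [0.4, 0.3, 1.2]
grip_width: 0.989
gripper_force: 0.0
t: 13.98
eef_pos: [0.467, -0.3919, 0.3094]
tcp_rot: [0.595, 0.804, -0.0, -0.0]
contact_force: [0.7, 0.3, -0.1]
grip_width: 0.993
gripper_force: 0.0
t 14.1 p [ 0.467  -0.3921  0.3089] yaw_y 16.96 z [-0.  0. -1.] F [-0.6  0.6  0.4] w 91.2 0.0 q6 -1.0
tool delta mm [  1.    0.4 105.9]
turn z -0.0011
```

```bash

python3 -m handwheel '{"travel":[[1,0,22],[0,0,22],[0,0,22],[0,0,22],[0,0,18],[0,0,0],[0,0,0],[0,0,0]],"turn":[[0,0,0],[0,0,0],[0,0,0],[0,0,0],[0,0,0],[0,0,0],[0,0,0],[0,0,0]],"jaw":[91,91,91,91,91,80,68,58]}' 15
python3 -m handwheel '{"travel":[[0,0,0],[0,0,0],[0,0,0],[0,0,0],[0,0,0],[0,0,0]],"turn":[[0,0,0],[0,0,0],[0,0,0],[0,0,0],[0,0,0],[0,0,0]],"jaw":[52,48,44,40,40,40]}' 15
python3 -m handwheel '{"travel":[[0,0,0],[0,0,0]],"turn":[[0,0,0],[0,0,0]],"jaw":[40,40]}' 40
python3 -m handwheel '{"travel":[[0,0,-2],[0,0,-2],[0,0,-2],[0,0,-2],[0,0,-2],[0,0,-2],[0,0,-2],[0,0,0]],"turn":[[0,0,0],[0,0,0],[0,0,0],[0,0,0],[0,0,0],[0,0,0],[0,0,0],[0,0,0]],"jaw":[40,40,40,40,40,40,40,40]}'
python3 st.py
```

```text
t: 15.1
eef_pos: [0.4669, -0.3903, 0.2046]
tcp_rot: [0.594, 0.804, -0.0, 0.001]
contact_force: [-0.3, -0.2, -0.3]
grip_width: 0.685
gripper_force: 0.0
t: 15.85
eef_pos: [0.4667, -0.3901, 0.2038]
tcp_rot: [0.594, 0.805, 0.0, 0.0]
contact_force: [1.2, 1.0, 2.9]
grip_width: 0.522
gripper_force: 15.0
t: 16.1
eef_pos: [0.4667, -0.3901, 0.2038]
tcp_rot: [0.594, 0.805, 0.0, 0.0]
contact_force: [2.0, 1.3, 4.4]
grip_width: 0.517
gripper_force: 40.0
t: 17.1
eef_pos: [0.4667, -0.39, 0.217]
tcp_rot: [0.594, 0.805, 0.0, 0.0]
contact_force: [6.5, -1.7, -6.6]
grip_width: 0.515
gripper_force: 40.0
t 17.1 p [ 0.4667 -0.39    0.217 ] yaw_y 17.13 z [ 0.  0. -1.] F [ 6.5 -1.7 -6.6] w 47.4 39.99792605638504 q6 -1.0
```

```bash

python3 -m handwheel '{"travel":[[0,0,1],[0,0,1],[0,0,0],[0,0,0],[0,0,0],[0,0,0],[0,0,0],[0,0,0]],"turn":[[0,0,0],[0,0,0],[0,0,0],[0,0,0],[0,0,0],[0,0,0],[0,0,0],[0,0,0]],"jaw":[40,40,48,52,60,75,91,91]}'
python3 -m handwheel '{"travel":[[0,0,-25],[0,0,-25],[0,0,-25],[0,0,-20],[26,-5,0],[26,-5,0],[26,-5,0],[26,-5,0]],"turn":[[0,0,0],[0,0,0],[0,0,0],[0,0,0],[0,0,0],[0,0,0],[0,0,0],[0,0,0]],"jaw":[91,91,91,91,91,91,91,91]}'
python3 -m handwheel '{"travel":[[26,-5,0],[26,-5,0],[26,-5,0],[26,-5,0],[40,13,0],[40,13,0],[40,13,0],[40,13,0]],"turn":[[0,0,0],[0,0,0],[0,0,0],[0,0,0],[0,0,0],[0,0,0],[0,0,0],[0,0,0]],"jaw":[91,91,91,91,91,91,91,91]}'
python3 -m handwheel '{"travel":[[40,13,0],[40,13,0],[40,13,0],[40,13,0],[0,0,0]],"turn":[[0,0,0],[0,0,0],[0,0,0],[0,0,0],[0,0,0]],"jaw":[91,91,91,91,91]}'
python3 -m handwheel '{"travel":[[0,0,0],[0,0,0],[0,0,0],[0,0,0],[0,0,0],[0,0,0]],"turn":[[0,0,0.158],[0,0,0.158],[0,0,0.158],[0,0,0.158],[0,0,0.158],[0,0,0]],"jaw":[91,91,91,91,91,91]}'
python3 st.py 0.5524 0.2822 0.003 -28.22
python3 - <<'E'
from h import *
s=cams.read_camera('scene');t=cams.read_camera('top');cv2.imwrite('pics/s2.png',s);cv2.imwrite('pics/t2.png',t)
F=lambda P:R.from_euler('z',.2973).apply(P)+[.4485,-.3358,0]
prof=np.array([(-.024,0),(-.018,0),(0,-.018),(.018,0),(.024,0),(.024,-.04),(-.024,-.04),(-.024,0)])
x0,y0,k=380,135,13;out=[]
for m in(.05,):
    im=cv2.resize(s[y0:y0+45,x0:x0+30],None,fx=k,fy=k,interpolation=2)
    for yc,z,c in((.058,.25,(0,255,0)),(-.058,.2+m,(0,0,255))):
        q=proj('scene',F(np.c_[prof[:,0],np.full(8,yc+.008),z+prof[:,1]]))
        cv2.polylines(im,[(((q-[x0,y0])+.5)*k-.5).round().astype(int)],False,c,1)
    out.append(im)
tu=cv2.resize(s[255:300,165:265],(400,180),interpolation=2);tt=cv2.resize(t[180:235,190:290],(400,220),interpolation=2)
pad=np.zeros((585-400,400,3),np.uint8);out.append(np.vstack([tu,tt,pad]))
cv2.imwrite('pics/i.png',np.hstack(out))
a=cv2.imread('pics/t0.png') 
# tube from scene camera: bright tube mask
hit=[proj('scene',[p])[0].round(1).tolist() for p in((.58945,.3513,.016),(.51533,.21319,.016))];print('pred tube ends scene',hit)
E
```

```text
t: 18.1
eef_pos: [0.4664, -0.39, 0.2156]
tcp_rot: [0.594, 0.805, -0.0, -0.0]
contact_force: [-0.1, 0.1, 1.0]
grip_width: 0.958
gripper_force: 0.0
t: 19.1
eef_pos: [0.4162, -0.2958, 0.3106]
tcp_rot: [0.594, 0.805, 0.0, 0.0]
contact_force: [-0.1, 0.8, -0.1]
grip_width: 0.992
gripper_force: 0.0
t: 20.1
eef_pos: [0.3694, -0.0336, 0.3108]
tcp_rot: [0.594, 0.804, 0.0, 0.0]
contact_force: [0.5, 0.3, -0.2]
grip_width: 0.986
gripper_force: 0.0
t: 20.72
eef_pos: [0.3719, 0.1355, 0.3106]
tcp_rot: [0.592, 0.806, 0.0, -0.0]
contact_force: [-0.3, -0.3, 0.3]
grip_width: 0.99
gripper_force: 0.0
t: 21.48
eef_pos: [0.3721, 0.1326, 0.3106]
tcp_rot: [0.858, 0.514, -0.0, 0.0]
contact_force: [0.4, -0.4, -0.3]
grip_width: 0.99
gripper_force: 0.0
t 21.475 p [0.3721 0.1326 0.3106] yaw_y -28.11 z [ 0. -0. -1.] F [ 0.4 -0.4 -0.3] w 91.1 0.0 q6 0.83
tool delta mm [217.   88.5 307.6]
turn z 0.0019
pred tube ends scene [[184.5, 284.5], [243.5, 276.4]][ WARN:0@1.326] global loadsave.cpp:275 findDecoder imread_('pics/t0.png'): can't open/read file: check file path/integrity
```

View pics/i.png

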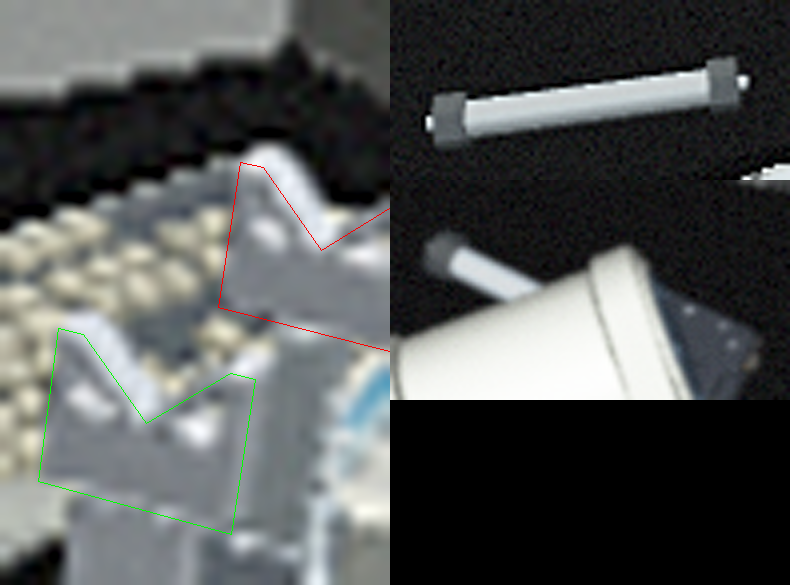

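The lift head now matches the 50 mm outline, level with the fixed head. The tube ends in the scene picture, (184,285) and (245,276), agree with the prediction to about 1 px. Now I'll fetch the column.

```bash

python3 -m handwheel '{"travel":[[43,0,0],[43,0,0],[43,0,0],[44,0,0],[44,0,0],[0,30,0],[0,29,0],[0,29,0]],"turn":[[0,0,0.002],[0,0,0],[0,0,0],[0,0,0],[0,0,0],[0,0,0],[0,0,0],[0,0,0]],"jaw":[91,91,91,91,91,91,91,91]}'
python3 -m handwheel '{"travel":[[0,0,30],[0,0,35],[0,0,35],[0,0,35],[0,0,35],[0,0,35],[0,0,30],[0,0,0]],"turn":[[0,0,0],[0,0,0],[0,0,0],[0,0,0],[0,0,0],[0,0,0],[0,0,0],[0,0,0]],"jaw":[91,91,91,91,91,91,91,91]}'
python3 st.py 0.5524 0.2822 0.003 -28.22
```

```text
t: 22.58
eef_pos: [0.5531, 0.2824, 0.3103]
tcp_rot: [0.857, 0.515, -0.0, 0.0]
contact_force: [-0.5, -0.5, 0.1]
grip_width: 0.994
gripper_force: 0.0
t: 23.58
eef_pos: [0.5507, 0.2818, 0.0734]
tcp_rot: [0.858, 0.514, -0.002, -0.0]
contact_force: [0.5, -0.9, 0.1]
grip_width: 0.985
gripper_force: 0.0
t 23.575 p [0.5507 0.2818 0.0734] yaw_y -28.12 z [-0.004 -0.002 -1.   ] F [ 0.5 -0.9  0.1] w 90.7 0.0 q6 0.96
tool delta mm [ 1.4  1.5 70.4]
turn z 0.0018
```

```bash

python3 -m handwheel '{"travel":[[1,1,20],[0,0,20],[0,0,16],[0,0,8],[0,0,5],[0,0,0],[0,0,0]],"turn":[[0,0,0.002],[0,0,0],[0,0,0],[0,0,0],[0,0,0],[0,0,0],[0,0,0]],"jaw":[91,91,80,70,60,50,40]}' 15
python3 st.py 0.5524 0.2822 0.003 -28.22
```

```text
t: 24.45
eef_pos: [0.554, 0.2836, 0.0071]
tcp_rot: [0.859, 0.512, 0.0, 0.0]
contact_force: [-0.0, -0.0, -0.7]
grip_width: 0.465
gripper_force: 0.0
t 24.45 p [0.554  0.2836 0.0071] yaw_y -28.36 z [ 0.001  0.    -1.   ] F [-0.  -0.  -0.7] w 42.8 0.0 q6 0.97
tool delta mm [-1.9 -0.7  4.1]
turn z -0.0024
```

```bash

python3 -m handwheel '{"travel":[[-2,-1,3],[0,0,0],[0,0,0],[0,0,0],[0,0,0],[0,0,0],[0,0,0]],"turn":[[0,0,0],[0,0,0],[0,0,0],[0,0,0],[0,0,0],[0,0,0],[0,0,0]],"jaw":[38,32,28,24,20,15,15]}' 15
python3 -m handwheel '{"travel":[[0,0,0],[0,0,0],[0,0,0]],"turn":[[0,0,0],[0,0,0],[0,0,0]],"jaw":[15,15,15]}' 50
python3 st.py
python3 -m handwheel '{"travel":[[0,0,-10],[0,0,-20],[0,0,-35],[0,0,-40],[0,0,-40],[0,0,-40],[0,0,-40],[0,0,-40]],"turn":[[0,0,0],[0,0,0],[0,0,0],[0,0,0],[0,0,0],[0,0,0],[0,0,0],[0,0,0]],"jaw":[15,15,15,15,15,15,15,15]}'
python3 -m handwheel '{"travel":[[0,0,-40],[0,0,-35],[0,0,0]],"turn":[[0,0,0],[0,0,0],[0,0,0]],"jaw":[15,15,15]}'
python3 st.py 0.372 0.1326 0.34
```

```text
t: 25.32
eef_pos: [0.5522, 0.2822, 0.0038]
tcp_rot: [0.859, 0.512, 0.0, 0.0]
contact_force: [2.8, -2.4, 1.7]
grip_width: 0.257
gripper_force: 15.0
t: 25.7
eef_pos: [0.5522, 0.2822, 0.0038]
tcp_rot: [0.859, 0.512, 0.0, 0.0]
contact_force: [3.9, -2.7, 3.4]
grip_width: 0.25
gripper_force: 50.0
t 25.7 p [0.5522 0.2822 0.0038] yaw_y -28.36 z [ 0.001  0.    -1.   ] F [ 3.9 -2.7  3.4] w 23.0 50.001704692840576 q6 0.97
t: 26.7
eef_pos: [0.5507, 0.2819, 0.2708]
tcp_rot: [0.859, 0.512, -0.0, -0.0]
contact_force: [1.0, 0.4, -4.5]
grip_width: 0.246
gripper_force: 50.0
t: 27.08
eef_pos: [0.5522, 0.2827, 0.3471]
tcp_rot: [0.859, 0.512, 0.003, -0.0]
contact_force: [0.4, -0.7, -4.4]
grip_width: 0.246
gripper_force: 50.0
t 27.075 p [0.5522 0.2827 0.3471] yaw_y -28.35 z [ 0.005  0.003 -1.   ] F [ 0.4 -0.7 -4.4] w 22.6 49.99865770339966 q6 0.97
tool delta mm [-217.7  -87.4    5.9]
```

```bash

python3 -m handwheel '{"travel":[[0,-22,0],[0,-33,0],[0,-33,0],[-36,0,0],[-36,0,0],[-36,0,0],[-36,0,0],[-36,0,0]],"turn":[[0,0,0],[0,0,0],[0,0,0],[0,0,0],[0,0,0],[0,0,0],[0,0,0],[0,0,0]],"jaw":[15,15,15,15,15,15,15,15]}'
python3 -m handwheel '{"travel":[[-38,0,0],[0,0,0],[0,0,0],[0,0,0],[0,0,0],[0,0,0],[0,0,0],[0,0,0]],"turn":[[0,0,0],[0,0,-0.132],[0,0,-0.132],[0,0,-0.132],[0,0,-0.132],[0,0,-0.132],[0,0,-0.132],[0,0,0]],"jaw":[15,15,15,15,15,15,15,15]}'
python3 -m handwheel '{"travel":[[-40,-13,0],[-40,-13,0],[-40,-13,0],[-40,-13,0],[-40,-13,0],[-40,-13,0],[-40,-13,0],[-40,-13,0]],"turn":[[0,0,0],[0,0,0],[0,0,0],[0,0,0],[0,0,0],[0,0,0],[0,0,0],[0,0,0]],"jaw":[15,15,15,15,15,15,15,15]}'
python3 -m handwheel '{"travel":[[0,0,0]],"turn":[[0,0,0]],"jaw":[15]}' 
python3 st.py 0.449 -0.335 0.34 17.03
```

```text
t: 28.08
eef_pos: [0.3861, 0.1646, 0.3416]
tcp_rot: [0.859, 0.513, -0.002, -0.0]
contact_force: [-0.5, 0.0, -4.6]
grip_width: 0.25
gripper_force: 50.0
t: 29.08
eef_pos: [0.3691, 0.1321, 0.342]
tcp_rot: [0.595, 0.804, -0.001, -0.001]
contact_force: [-0.6, 0.8, -3.0]
grip_width: 0.248
gripper_force: 50.0
t: 30.08
eef_pos: [0.3641, -0.205, 0.3427]
tcp_rot: [0.596, 0.803, 0.0, -0.001]
contact_force: [0.8, 0.4, -4.6]
grip_width: 0.248
gripper_force: 50.0
t: 30.2
eef_pos: [0.3642, -0.2058, 0.3425]
tcp_rot: [0.597, 0.802, -0.0, -0.001]
contact_force: [-0.7, 1.1, -3.6]
grip_width: 0.246
gripper_force: 50.0
t 30.2 p [ 0.3642 -0.2058  0.3425] yaw_y 16.65 z [-0.002  0.001 -1.   ] F [-0.7  1.1 -3.6] w 22.6 49.997379183769226 q6 -0.81
tool delta mm [-148.1   44.2    2.3]
turn z -0.0066
```

```bash

python3 -m handwheel '{"travel":[[-25,8,0],[-30,9,0],[-35,10,0],[-30,9,0],[-28,9,0],[0,0,0],[0,0,0]],"turn":[[0,0,-0.0066],[0,0,0],[0,0,0],[0,0,0],[0,0,0],[0,0,0],[0,0,0]],"jaw":[15,15,15,15,15,15,15]}'
python3 st.py 0.450 -0.3353 0.237 17.03
```

```text
t: 31.08
eef_pos: [0.4516, -0.3307, 0.3428]
tcp_rot: [0.592, 0.806, 0.0, -0.001]
contact_force: [-0.2, 0.2, -4.0]
grip_width: 0.25
gripper_force: 50.0
t 31.075 p [ 0.4516 -0.3307  0.3428] yaw_y 17.35 z [-0.001  0.002 -1.   ] F [-0.2  0.2 -4. ] w 23.0 49.9978244304657 q6 -0.94
tool delta mm [ -4.1  -2.8 105.8]
turn z 0.0056
```

```bash

python3 -m handwheel '{"travel":[[-4,-3,0],[0,0,20],[0,0,25],[0,0,20],[0,0,10],[0,0,5],[0,0,0],[0,0,0]],"turn":[[0,0,0.004],[0,0,0],[0,0,0],[0,0,0],[0,0,0],[0,0,0],[0,0,0],[0,0,0]],"jaw":[15,15,15,15,15,15,15,15]}'
python3 st.py 0.450 -0.3353 0.237 17.03
python3 - <<'E'
from h import *
s=cams.read_camera('scene');t=cams.read_camera('top')
cv2.imwrite('pics/j.png',np.hstack([cv2.resize(s[100:200,350:450],(400,400),interpolation=2),cv2.resize(t[180:280,370:470],(400,400),interpolation=2)]))
E
```

```text
t: 32.08
eef_pos: [0.4507, -0.3372, 0.2643]
tcp_rot: [0.594, 0.805, 0.0, 0.001]
contact_force: [-0.6, -0.9, -3.5]
grip_width: 0.25
gripper_force: 50.0
t 32.075 p [ 0.4507 -0.3372  0.2643] yaw_y 17.16 z [ 0.001 -0.001 -1.   ] F [-0.6 -0.9 -3.5] w 23.0 49.997713565826416 q6 -0.94
tool delta mm [ 2.  -0.1 27.3]
turn z 0.0023
```

View pics/j.png

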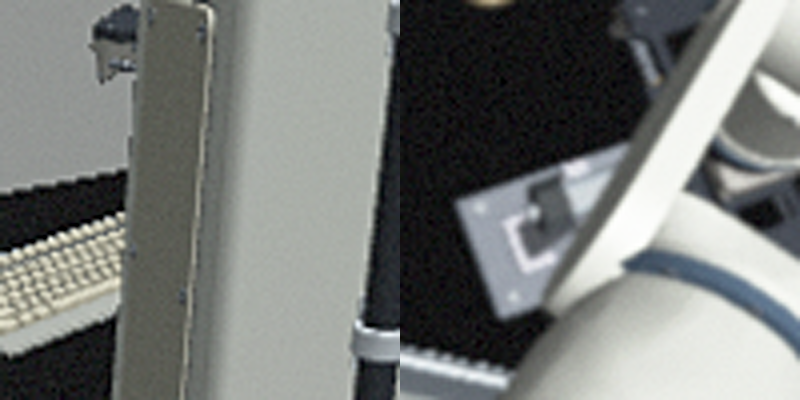

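The top view shows the far nut at about (545,215), clear outside the fixed head; everything else is hidden by the arm. I'll lower it by feel.

```bash

python3 -m handwheel '{"travel":[[2,0,6],[0,0,6],[0,0,5],[0,0,3],[0,0,2],[0,0,0]],"turn":[[0,0,0.002],[0,0,0],[0,0,0],[0,0,0],[0,0,0],[0,0,0]],"jaw":[15,15,15,15,15,15]}'
python3 -m handwheel '{"travel":[[0,0,1],[0,0,1],[0,0,0]],"turn":[[0,0,0],[0,0,0],[0,0,0]],"jaw":[15,15,15]}'
python3 -m handwheel '{"travel":[[0,0,1],[0,0,0]],"turn":[[0,0,0],[0,0,0]],"jaw":[15,15]}'
python3 st.py 0.450 -0.3353 0.237 17.03; python3 -c "
from cell import read_state;print(read_state()['ft_torque'])"
```

```text
t: 32.92
eef_pos: [0.4498, -0.335, 0.2415]
tcp_rot: [0.594, 0.804, -0.0, -0.0]
contact_force: [0.3, -0.8, -5.0]
grip_width: 0.246
gripper_force: 50.0
t: 33.3
eef_pos: [0.4498, -0.335, 0.2396]
tcp_rot: [0.594, 0.804, 0.0, -0.0]
contact_force: [-0.3, -0.1, -3.0]
grip_width: 0.246
gripper_force: 50.0
t: 33.55
eef_pos: [0.4497, -0.335, 0.2385]
tcp_rot: [0.594, 0.804, 0.0, -0.0]
contact_force: [0.6, 0.5, -4.0]
grip_width: 0.252
gripper_force: 50.0
t 33.55 p [ 0.4497 -0.335   0.2385] yaw_y 17.05 z [-0.  0. -1.] F [ 0.6  0.5 -4. ] w 23.1 49.99776899814606 q6 -0.94
tool delta mm [-0.3  0.2  1.5]
turn z 0.0004
[-0.02576628 -0.06650691  0.04789291]
```

```bash

python3 -m handwheel '{"travel":[[0,0,1],[0,0,0]],"turn":[[0,0,0],[0,0,0]],"jaw":[15,15]}'
python3 -m handwheel '{"travel":[[0,0,0.5],[0,0,0]],"turn":[[0,0,0],[0,0,0]],"jaw":[15,15]}'
python3 -m handwheel '{"travel":[[0,0,0.5],[0,0,0]],"turn":[[0,0,0],[0,0,0]],"jaw":[15,15]}'
python3 st.py 0.450 -0.3353 0.237 17.03; python3 -c "
from cell import read_state;print(read_state()['ft_torque'])"
```

```text
t: 33.8
eef_pos: [0.4497, -0.335, 0.2375]
tcp_rot: [0.594, 0.804, -0.0, -0.0]
contact_force: [0.1, -0.1, -4.0]
grip_width: 0.243
gripper_force: 50.0
t: 34.05
eef_pos: [0.4499, -0.3351, 0.2371]
tcp_rot: [0.594, 0.804, 0.0, 0.0]
contact_force: [1.1, -0.1, -3.3]
grip_width: 0.251
gripper_force: 50.0
t: 34.3
eef_pos: [0.45, -0.3351, 0.2368]
tcp_rot: [0.594, 0.804, 0.0, 0.0]
contact_force: [0.8, -0.2, -2.2]
grip_width: 0.252
gripper_force: 50.0
t 34.3 p [ 0.45   -0.3351  0.2368] yaw_y 17.05 z [ 0. -0. -1.] F [ 0.8 -0.2 -2.2] w 23.2 49.99848425388336 q6 -0.94
tool delta mm [-0.2 -0.  -0.2]
turn z 0.0003
[ 0.05566825 -0.2386385  -0.02067139]
```

```bash

python3 -m handwheel '{"travel":[[0,0,0.5],[0,0,0]],"turn":[[0,0,0],[0,0,0]],"jaw":[15,15]}'
python3 -m handwheel '{"travel":[[0,0,0.4],[0,0,0]],"turn":[[0,0,0],[0,0,0]],"jaw":[15,15]}'
python3 -m handwheel '{"travel":[[0,0,0],[0,0,0],[0,0,0]],"turn":[[0,0,0],[0,0,0],[0,0,0]],"jaw":[15,15,15]}' 6
python3 st.py; python3 -c "
from cell import read_state;print(read_state()['ft_torque'])"
```

```text
t: 34.55
eef_pos: [0.4501, -0.3351, 0.2365]
tcp_rot: [0.595, 0.804, 0.0, 0.0]
contact_force: [0.6, 1.0, 2.1]
grip_width: 0.248
gripper_force: 50.0
t: 34.8
eef_pos: [0.4502, -0.3351, 0.2364]
tcp_rot: [0.595, 0.804, 0.0, 0.001]
contact_force: [-0.1, 2.4, 5.7]
grip_width: 0.247
gripper_force: 50.0
t: 35.17
eef_pos: [0.4502, -0.3352, 0.2363]
tcp_rot: [0.594, 0.804, 0.0, 0.001]
contact_force: [0.8, 2.1, 5.5]
grip_width: 0.254
gripper_force: 6.0
t 35.175 p [ 0.4502 -0.3352  0.2363] yaw_y 17.06 z [ 0.001 -0.001 -1.   ] F [0.8 2.1 5.5] w 23.4 5.99346287548542 q6 -0.94
[ 0.32678207 -0.27421192 -0.00799901]
```

Seated. Now I'll open gently, rise straight up, and retreat for a look.

```bash

python3 -m handwheel '{"travel":[[0,0,0],[0,0,0],[0,0,0],[0,0,0],[0,0,0],[0,0,0]],"turn":[[0,0,0],[0,0,0],[0,0,0],[0,0,0],[0,0,0],[0,0,0]],"jaw":[26,29,34,42,50,60]}' 3
python3 st.py
python3 -m handwheel '{"travel":[[0,0,-5],[0,0,-20],[0,0,-25],[0,0,-25],[0,0,-25],[20,-5,0],[26,-5,0],[26,-5,0]],"turn":[[0,0,0],[0,0,0],[0,0,0],[0,0,0],[0,0,0],[0,0,0],[0,0,0],[0,0,0]],"jaw":[60,60,60,60,60,60,60,60]}'
python3 -m handwheel '{"travel":[[26,-5,0],[30,-5,0],[35,5,0],[40,13,0],[40,13,0],[40,13,0],[30,10,0],[0,0,0]],"turn":[[0,0,0],[0,0,0],[0,0,0],[0,0,0],[0,0,0],[0,0,0],[0,0,0],[0,0,0]],"jaw":[60,60,60,60,60,60,60,60]}'
python3 - <<'E'
from h import *
s=cams.read_camera('scene');t=cams.read_camera('top');cv2.imwrite('pics/s3.png',s);cv2.imwrite('pics/t3.png',t)
F=lambda P:R.from_euler('z',.2973).apply(P)+[.4499,-.3353,0]
for n,im,old in(('scene',s,'pics/s2.png'),('top',t,'pics/top0.png')):
    q=proj(n,F(np.array([(0,y,.249) for y in(-.106,-.08,0,.08,.106)])));print(n,'pred nut-,tube-,mid,tube+,nut+',q.round(1).tolist())
    d=cv2.absdiff(im,cv2.imread(old)).max(2);c=q[2].astype(int);w=45
    x0,y0=c-w;sub=(d[y0:y0+2*w,x0:x0+2*w]>40).astype(np.uint8)
    k,l,st,_=cv2.connectedComponentsWithStats(sub);i=1+st[1:,4].argmax()
    ys,xs=np.nonzero(l==i);(cx,cy),(a,b),ang=cv2.minAreaRect(np.c_[xs+x0,ys+y0].astype(np.float32))
    print(' changed blob centre',round(cx,1),round(cy,1),'size',round(a,1),round(b,1),'ang',round(ang,1),'area',st[i,4])
    e=q[4]-q[0];print(' pred len',np.linalg.norm(e).round(1),'dir',np.degrees(np.arctan2(e[1],e[0])).round(1))
    # sample brightness along predicted axis
    L=[im[int(round(v)),int(round(u))].tolist() for u,v in proj(n,F(np.array([(0,y,.255) for y in np.linspace(-.12,.12,25)])))]
    print(' ',[int(np.mean(x)) for x in L])
E
```

```text
t: 35.92
eef_pos: [0.4498, -0.3351, 0.2357]
tcp_rot: [0.594, 0.804, -0.0, -0.0]
contact_force: [-0.2, 0.3, 0.5]
grip_width: 0.628
gripper_force: 0.0
t 35.925 p [ 0.4498 -0.3351  0.2357] yaw_y 17.05 z [-0.  0. -1.] F [-0.2  0.3  0.5] w 57.8 0.0 q6 -0.94
t: 36.92
eef_pos: [0.4139, -0.27, 0.3361]
tcp_rot: [0.595, 0.804, 0.0, 0.0]
contact_force: [0.1, -0.9, 0.6]
grip_width: 0.655
gripper_force: 0.0
t: 37.92
eef_pos: [0.3857, -0.0259, 0.3361]
tcp_rot: [0.593, 0.805, 0.0, 0.0]
contact_force: [-0.2, -0.2, -0.7]
grip_width: 0.652
gripper_force: 0.0
scene pred nut-,tube-,mid,tube+,nut+ [[410.4, 143.2], [407.8, 145.8], [398.9, 154.3], [389.2, 163.6], [385.8, 166.9]]
 changed blob centre 373.0 139.0 size 60.0 40.0 ang 90.0 area 1124
 pred len 34.2 dir 136.1
  [72, 113, 84, 114, 216, 213, 210, 209, 209, 208, 210, 210, 211, 208, 208, 209, 209, 210, 217, 101, 81, 57, 44, 166, 76]
top pred nut-,tube-,mid,tube+,nut+ [[472.2, 208.8], [463.3, 211.9], [435.9, 221.5], [408.3, 231.2], [399.2, 234.4]]
 changed blob centre 459.7 213.1 size 20.2 27.1 ang 59.7 area 350
 pred len 77.3 dir 160.7
  [20, 6, 109, 99, 181, 217, 220, 219, 218, 218, 218, 218, 219, 220, 218, 218, 219, 219, 217, 220, 160, 98, 100, 206, 181]
```

```bash
python3 -c "
from cell import workorder;print(workorder.sign_off())"
```

```text
the job is handed in; nothing more can be done
None
```

I raised the ratchet post to the 50 mm notch, laid the column across both rests with its nuts outside them, and handed the job in at about 38 s; no verdict came back. I confirmed the post's height by camera before fetching the column. The column's seating rests on contact height and a numeric image check along its axis.

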